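# Shut down the charger and lay the charged pack in the cooling tray

## Task

The yellow-banded battery pack has finished charging: first turn the orange knob on the charging console fully anticlockwise to its end stop (off), and only then lift the yellow-banded pack out of its cradle. Lay it flat, same way up, in the aluminium cooling tray, setting it down rather than dropping it, and leave the blue-banded pack and everything else where it is.

Things in the scene. Friction and masses are not known exactly. Their poses are not given: they have to be found in the camera images.
- knob_grip (a point): Grip point on the axis of the console's orange knob: a 72 mm disc, 8 mm thick, with a grip bar 68 mm long, 14 mm thick, rising to 38 mm above the disc's underside; this point is 7 mm below the bar's top. Axes turn with the knob: z = knob axis out of the panel (27 deg from vertical), x = along the bar, white pointer stripe on its -x half, y = across the 14 mm. Below the disc: grey ring, 96 mm wide, 6 mm thick.
- knob (a joint): Knob angle, rad: 0 = fully anticlockwise at the end stop (off, pointer at the red mark at the panel's low edge); grows clockwise, looking onto the panel, to 4.4. Turning off is a positive (right-handed) turn about the axis out of the panel. Starts 0.8 to 2.6 rad from off. Friction about 0.06 N m; stays where left.
- console: Charging console, a fixed grey wedge 160 mm deep (x), 180 mm wide (y). Its black panel slopes at 27 deg from horizontal, 30 mm high at the front (-x) edge and 112 mm at the back; knob in the middle of the panel. Origin at the centre of the underside, z up, front faces -x.
- pack_a_center (a point): Centre of the battery pack to be moved: dark block with a yellow band round its middle, 145 mm long (x), 46 mm wide (y), 52 mm high (z), 0.45 to 0.8 kg, loose. It lies in one of the two cradles.
- pack_b_center (a point): Centre of the other battery pack (blue band, same size and shape, loose); it stays in its cradle.
- cradle_a: Fixed grey charging cradle that holds the yellow-banded pack: open tray 163 x 64 mm (x, y), walls 5 mm thick and 15 mm high, inner floor at 5 mm. Origin at the centre of the underside on the table, z up.
- cradle_b: The same kind of cradle, holding the blue-banded pack.
- tray: Fixed aluminium cooling tray, open, 220 x 140 mm outside (x, y), 4 mm walls 15 mm high, inner floor 4 mm above the table, so inside 212 x 132 mm: the pack fits only lengthwise along the tray's x (either way round). Origin at the centre of the underside on the table, z up.
- cup_center (a point): Centre of a white cup, 72 mm across, 90 mm high, loose, standing beyond the cradles. Bystander.
- meter_center (a point): Centre of a yellow multimeter lying on its back, 170 x 85 x 42 mm, loose. Bystander.
Things that resemble listed ones, but are neither listed nor needed, are in the scene too. What is shaped like the console but pink is not meant. What is shaped like the part that bears pack_a_center but brown is not meant.

How it is judged:
By the outcome, as a careful person would: the job done as asked, in the order asked, and still so for the second after the job is handed in, with the robot touching nothing.
It also fails if it takes over 61 s, if anything falls off the work surface, if the arm or the gripper's body presses on something with over 40 N, if the wrist force passes 120 N, or if a joint passes its speed limit or range.

## Robot

A 6-joint arm with a two-finger parallel gripper is mounted at the origin on the work surface. World frame = base frame: x ahead of the robot, y to its left, z up, the work surface at z = 0. Lengths are in m, angles in rad, forces in N, time in s.
With the tool pointing down it reaches from about 0.3 to 0.875 m from the base axis. Payload 6.4 kg.
Tool frame: the origin (TCP) lies at the very end of the fingers, on their centre line; the grasp point (between the pads) lies 19 mm behind it (grasp_offset is the distance from the TCP to the grasp point, in m); z points along the fingers, y is the line along which they close (so a half turn about z gives the same grasp; the last joint's range is limited). The gripper opens to 88 mm and grips with 3 to 60 N. Pads are 18 mm wide; open, the fingers measure 123 mm over their backs; the gripper's body (75 mm by 187 mm) begins 45 mm behind the grasp point.
Start: joints at [1.026, 0.181, 1.607, -0, 1.354, -0.206], TCP at [0.191, 0.542, 0.239] pointing down, gripper open.
Joint ranges: [-2.99, 2.99], [-0.89, 2.07], [0.3, 2.58], [-1.14, 4.28], [0, 2.63], [-3.12, 3.12]. Speed limits (rad/s): [2.57, 2.57, 3.01, 3.14, 3.14, 3.14].

## Interface

Orientations are given as a unit quaternion [w, x, y, z].
In Python, from rig import * gives the robot as it stands.
- The arm moves only by the tool send_rows, never from a script. Its argument "steps" is one flat list of numbers, 6 for each row, row after row: the shift along the tool's x, y, z normalised to -1 to 1, where 1 is 0.8 m, then the turn, a rotation vector about the tool's x, y, z normalised to -1 to 1, where 1 is 45 degrees. A call has 1 to 12 rows; each row is the pose to reach, as a shift and turn from the pose commanded when the call began, along the tool's axes at that moment; what a row does not reach only later rows make up. A row lasts 1/10 s, in which the tool goes at most 50 mm and 8.59 degrees, less where a joint would pass 70% of its speed; a pose out of reach is approached as far as the arm can. A call with a number of a shift or a turn outside -1 to 1 is refused whole. A call with a gripper value outside its range is refused whole. "fingers" is the closure, from 0 (fully open) to 1 (shut), set as the call begins (left out, the last holds). The fingers move at their own pace and stop on an object; the grip force is fixed at half the most. Time passes only in rows, so rows that repeat a pose let the fingers close. It gives the time, the measured TCP pose, the force, the opening and the grip force at its end, in the units of the state.
- get_state(): the state, without advancing time (a new reading comes with each control period).
- snapshot(name): name is "side" or "top" or "wrist"; returns the picture (480x640x3 uint8, red, green, blue); there is no depth.
- calibration(name): a dict with "K" (3x3 intrinsics, pixels), "rvec" (rotation vector, rad) and "tvec" (3), from world to camera coordinates, as OpenCV has them. Camera axes: x right, y down, z forward; pixel columns grow to the right and rows downward; lengths in m; the calibration is good to about 2 mm. A picture is of the moment at which its call begins: read the wrist's pose just before it. calibration takes no time and is no camera call; for the wrist camera it gives the pose at the moment of the call.
- job_done(): hands the job in; it is judged then, once.
Trained networks look in the newest picture that a camera, given by its name, has taken for a name from the list of things; names that differ only in an ending like _2 or _b are one class to them, and where a whole thing is asked for, a point or a joint stands for the part that bears it (a point fixed in the world has none). Each returns a list of dicts, best first, with "conf" (0 to 1); they miss things now and then, are a little off and sometimes report something else, mostly with a low value. They report only what shows in the picture. A call takes as long as a camera call. They do not tell look-alikes from the thing itself.
- find_in(camera, query): "at" ([x, y, z] in m, in the coordinates of the camera as it stood for that picture, good to about 4 mm: the middle of the surface that is visible of it).
- silhouettes(camera, query): "mask" (480x640 bool, what is visible of it).
- tip_of(camera, query): "at" ([x, y, z] in m, in the coordinates of the camera as it stood for that picture, good to about 4 mm: a listed point, or the origin of a listed thing).
The state is a dict: "clock": time; "q": joint angles; "qvel": joint speeds; "tau": joint torques, N m; "eef_pos": TCP position; "tcp_rot": TCP orientation; "wrist_force": force on the tool from outside, world axes, zero at the start; "ft_torque": the same for the moment, N m; "finger_gap": finger opening in m; "gripper_force": force on a finger pad.
Only numpy, scipy, OpenCV 4.12 (cv2) and the standard library are available. Lean on these libraries where they do the work, as an engineer would, in place of code of your own. Each camera call takes 0.05 s, during which the arm holds its last target. There are 200 camera calls.

## Working session

There is one attempt and no reset: what is moved stays moved. The work goes in short steps, Python scripts to look and compute and a tool call to move; the robot and the scene stay as the last step left them, time stands still between calls to the robot, and variables do not carry over. Pictures are saved under pics/ and viewed, at most 10 in all, crops included, and the job is handed in when it is done.

Besides the shell and the picture viewer there is one more tool, called after "Call:" in YAML: its name, and indented under it one key for each argument. send_rows: Moves the arm, as the interface text tells. Its arguments: {"type":"object","properties":{"steps":{"type":"array","items":{"type":"number","minimum":-1,"maximum":1}},"fingers":{"type":"number"}},"required":["steps"]}

```bash
mkdir -p pics
cat > h.py <<'E'
from rig import *
import numpy as np, cv2
from scipy.spatial.transform import Rotation as R
def w(cal,p):
    Rm=cv2.Rodrigues(np.array(cal["rvec"],float))[0]; return Rm.T@(np.array(p,float)-np.array(cal["tvec"],float).ravel())
def px(cal,P):
    return cv2.projectPoints(np.array([P],float),np.array(cal["rvec"],float),np.array(cal["tvec"],float),np.array(cal["K"],float),None)[0].ravel().round(0)
def save(n,im): cv2.imwrite("pics/"+n,im[:,:,::-1])
def tcp():
    s=get_state(); q=s["tcp_rot"]; return np.array(s["eef_pos"]),R.from_quat([q[1],q[2],q[3],q[0]])
E
python3 - <<'E'
from h import *
ims=[]
for c in ["top","side"]:
    im=snapshot(c);save(c+"0.png",im);cal=calibration(c)
    for q in ["knob_grip","console","pack_a_center","cradle_a","tray","cup_center","meter_center"]:
        for d in tip_of(c,q):
            if d["conf"]>.2: P=w(cal,d["at"]);print(c,q,round(d["conf"],2),P.round(3),px(cal,P))
s=get_state();print(s)
E
```

```text
top knob_grip 0.62 [ 0.456 -0.293  0.106] [390. 296.]
top knob_grip 0.58 [ 0.565 -0.591  0.103] [523. 255.]
top console 0.89 [ 0.474 -0.288  0.001] [381. 294.]
top console 0.79 [ 0.576 -0.588  0.002] [506. 259.]
top pack_a_center 0.92 [ 0.542 -0.063  0.027] [289. 259.]
top pack_a_center 0.73 [0.356 0.034 0.028] [242. 335.]
top pack_a_center 0.58 [ 0.716 -0.362  0.021] [415. 196.]
top cradle_a 0.57 [0.554 0.069 0.002] [235. 253.]
top cradle_a 0.55 [ 0.542 -0.061  0.002] [288. 260.]
top tray 0.75 [0.515 0.287 0.001] [144. 264.]
top tray 0.51 [0.552 0.069 0.031] [233. 251.]
top cup_center 0.83 [0.77  0.118 0.048] [220. 160.]
top meter_center 0.77 [ 0.752 -0.118  0.017] [316. 177.]
side knob_grip 0.82 [ 0.561 -0.593  0.102] [409. 387.]
side knob_grip 0.8 [ 0.456 -0.294  0.102] [297. 289.]
side console 0.79 [ 0.469 -0.29   0.001] [304. 323.]
side console 0.69 [ 0.579 -0.592 -0.   ] [413. 425.]
side console 0.37 [ 0.549  0.069 -0.001] [298. 236.]
side pack_a_center 0.95 [0.362 0.035 0.026] [234. 246.]
side pack_a_center 0.85 [ 0.541 -0.061  0.035] [307. 249.]
side pack_a_center 0.83 [ 0.72
[... 226 characters left out ...]
6] [390. 251.]
{'clock': 0.8, 'q': array([ 1.02572005e+00,  1.80755315e-01,  1.60696946e+00,  6.52309437e-06,
        1.35381294e+00, -2.06279310e-01]), 'qvel': array([-0.00098153,  0.00057483,  0.00084191,  0.00043536,  0.00168806,
        0.00010662]), 'tau': array([ 2.16583221e-04, -4.33781648e+01, -3.42161751e+01,  7.05104275e-02,
        3.04455485e-02, -4.31102058e-05]), 'eef_pos': array([0.19108847, 0.54234993, 0.23875439]), 'tcp_rot': array([7.11525708e-06, 1.68590164e-01, 9.85686236e-01, 2.67212775e-05]), 'wrist_force': array([-0.09378626,  0.22766842, -0.32282798]), 'ft_torque': array([-0.03504494, -0.01374425, -0.03274579]), 'gripper_force': 0.0, 'finger_gap': 0.08816870527928476}
```

View pics/top0.png

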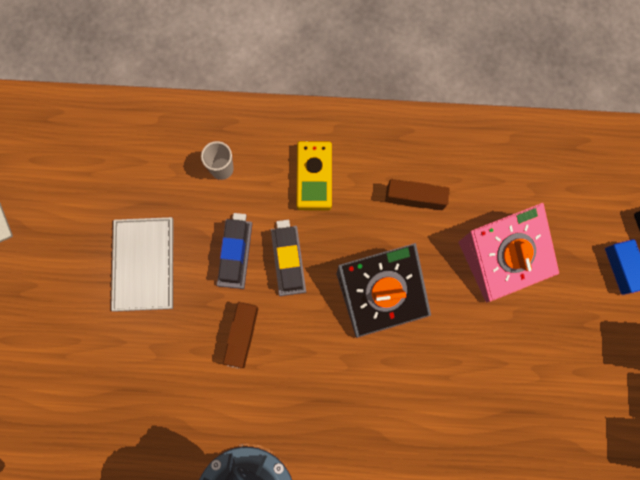

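View pics/side0.png

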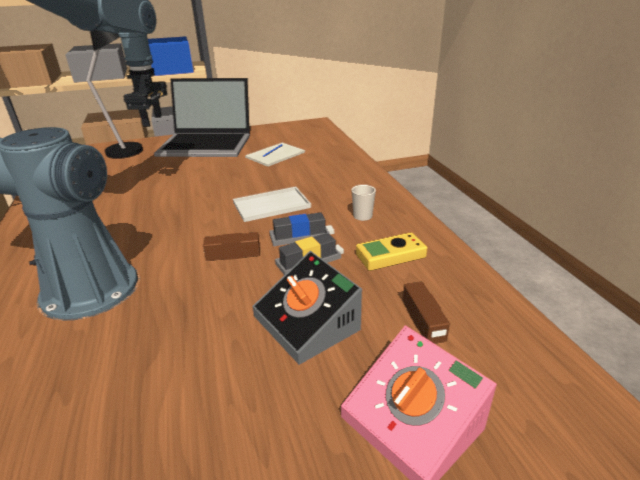

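Top view candidates:
- **Packs:** yellow-banded pack (289,257) is wanted. The blue-banded pack (232,250) and the brown blocks (238,335) and (417,194) are not.
- **Consoles:** black console with its knob at (387,292) is wanted. The pink one (515,253) is not.
- **Others:** tray at (142,264). The multimeter (315,175) is also yellow, but it isn't the pack.

One close crop follows to check these choices.

```bash
cat >> h.py <<'E'
def onz(cal,uv,z):
    K=np.array(cal["K"],float);Rm=cv2.Rodrigues(np.array(cal["rvec"],float))[0]
    c=-Rm.T@np.array(cal["tvec"],float).ravel();r=Rm.T@np.linalg.inv(K)@np.array([uv[0],uv[1],1.]);return c+r*(z-c[2])/r[2]
E
python3 - <<'E'
from h import *
im=cv2.imread("pics/top0.png")[215:345,260:440]
cv2.imwrite("pics/crop0.png",cv2.resize(im,None,fx=4.4,fy=4.4,interpolation=cv2.INTER_CUBIC))
cal=calibration("top")
for q,z in [("pack_a_center",.057),("tray",.015),("cradle_a",.015)]:
    for d in silhouettes("top",q):
        if d["conf"]<.3: continue
        m=d["mask"];ys,xs=np.nonzero(m)
        P=np.array([onz(cal,p,z)[:2] for p in zip(xs,ys)],np.float32)
        print(q,round(d["conf"],2),xs.mean().round(),ys.mean().round(),cv2.minAreaRect(P))
E
```

```text
pack_a_center 0.89 288.0 258.0 ((0.538597822189331, -0.06314709782600403), (0.15078933537006378, 0.05015195161104202), 11.749953269958496)
pack_a_center 0.82 416.0 194.0 ((0.7093570828437805, -0.35824811458587646), (0.14682292938232422, 0.0620095320045948), 84.7430419921875)
pack_a_center 0.56 240.0 335.0 ((0.35616305470466614, 0.03320688754320145), (0.05280390754342079, 0.14426831901073456), 81.6051254272461)
tray 0.62 143.0 264.0 ((0.5143210291862488, 0.2858105003833771), (0.22185562551021576, 0.14192524552345276), 5.792684555053711)
cradle_a 0.93 240.0 255.0 ((0.5592622756958008, 0.06364578008651733), (0.06624352186918259, 0.18647360801696777), 84.50618743896484)
cradle_a 0.68 287.0 258.0 ((0.5500946044921875, -0.05955221503973007), (0.18323400616645813, 0.06662055850028992), 12.0783052444458)
```

View pics/crop0.png

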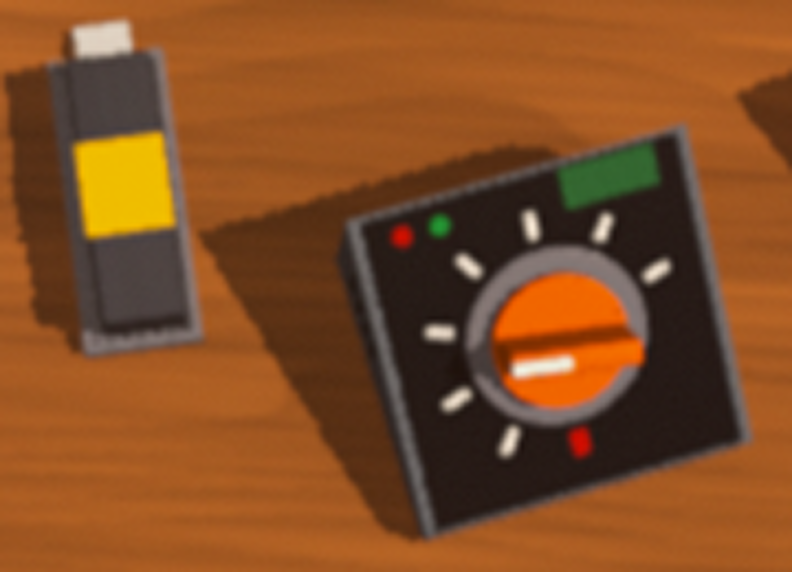

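The crop confirms both choices. The yellow-banded pack is in its cradle (crop 125,185). The black console's knob bar runs about (508,368)→(642,352), with the white stripe at its left end and the red off-mark at (580,443). Next I compute the geometry and a hover pose.

```bash
cat >> h.py <<'E'
def onplane(cal,uv,P0,n):
    a=onz(cal,uv,0.);b=onz(cal,uv,.5);d=b-a;return a+d*((P0-a)@n)/(d@n)
def steps(Pt,Rt):
    p,r=tcp();d=r.inv().apply(Pt-p);rv=(r.inv()*Rt).as_rotvec();
    print("shift mm",(d*1e3).round(1),"norm",(d/.8).round(4),"turn deg",np.degrees(rv).round(1),"norm",(np.degrees(rv)/45).round(4))
def knobR(yaw,q):  # world R of the knob frame
    return R.from_euler('z',yaw)*R.from_euler('y',-np.radians(27))*R.from_euler('z',-q)
E
python3 - <<'E'
from h import *
cal=calibration("top");f=lambda u,v:(260+u/4.4,215+v/4.4)
c=[onz(cal,f(*p),z) for p,z in [((430,537),.03),((748,438),.03),((350,222),.112),((684,128),.112)]]
for a in c: print(a.round(3))
fl,fr,bl,br=c
for d in (fl-fr,bl-br): print("yaw y-edge",np.degrees(np.arctan2(-d[0],d[1])),np.linalg.norm(d))
for d in (bl-fl,br-fr): print("yaw x-edge",np.degrees(np.arctan2(d[1],d[0])))
print("centre",np.mean(c,0))
yaw=np.radians(15)
yaw=np.mean([np.arctan2(-d[0],d[1]) for d in(fl-fr,bl-br)]+[np.arctan2(d[1],d[0]) for d in(bl-fl,br-fr)])
C=np.mean(c,0);C[2]=.071
n=knobR(yaw,0).apply([0,0,1]);G=C+n*.037;print("yaw",np.degrees(yaw),"grip",G,"n",n)
A=onplane(cal,f(508,368),G+.007*n,n);B=onplane(cal,f(642,352),G+.007*n,n)
print("bar mid",(A+B)/2,"len",np.linalg.norm(A-B))
l=knobR(yaw,0).inv().apply(B-A);print("q",-np.degrees(np.arctan2(l[1],l[0])))
E
```

```text
[ 0.366 -0.233  0.03 ]
[ 0.427 -0.399  0.03 ]
[ 0.516 -0.18   0.112]
[ 0.574 -0.347  0.112]
yaw y-edge 20.214532246021566 0.1765838498503396
yaw y-edge 19.102978508244426 0.1769157012049079
yaw x-edge 19.570292591024135
yaw x-edge 19.446170310583067
centre [ 0.47111113 -0.28980128  0.071     ]
yaw 19.5834934139683 grip [ 0.45528516 -0.29543152  0.10396724] n [-0.42772899 -0.15216861  0.89100652]
bar mid [ 0.45297943 -0.29517949  0.1107597 ] len 0.06867474350242099
q 100.18261498269695
```

Call:
send_rows:
  steps: [-0.371,-0.452,-0.05,0,0,1,-0.371,-0.452,-0.05,0,0,1,-0.371,-0.452,-0.05,0,0,1,-0.371,-0.452,-0.05,0,0,1,-0.371,-0.452,-0.05,0,0,1,-0.371,-0.452,-0.05,0,0,1,-0.371,-0.452,-0.05,0,0,1,-0.371,-0.452,-0.05,0,0,1,-0.371,-0.452,-0.05,0,0,1,-0.371,-0.452,-0.05,0,0,1]

```text
clock: 1.95
eef_pos: [0.352, 0.0992, 0.2796]
tcp_rot: [0.001, 0.535, 0.845, 0.0]
wrist_force: [1.4, 1.6, 0.1]
finger_gap: 0.0881
gripper_force: 0.0
```

Call:
send_rows:
  steps: [-0.427,-0.121,0,0,0,1,-0.427,-0.121,0,0,0,1,-0.427,-0.121,0,0,0,1,-0.427,-0.121,0,0,0,1,-0.427,-0.121,0,0,0,1,-0.427,-0.121,0,0,0,1,-0.427,-0.121,0,0,0,1,-0.427,-0.121,0,0,0,1]

```text
clock: 2.75
eef_pos: [0.411, -0.252, 0.2784]
tcp_rot: [0.0, 0.818, 0.576, -0.0]
wrist_force: [0.2, 0.6, 0.5]
finger_gap: 0.0882
gripper_force: 0.0
```

Call:
send_rows:
  steps: [0,0,0,0,0,1,0,0,0,0,0,1,0,0,0,0,0,1,0,0,0,0,0,1,0,0,0,0,0,1,0,0,0,0,0,1]

```text
clock: 3.35
eef_pos: [0.4111, -0.2463, 0.2788]
tcp_rot: [-0.0, 0.976, 0.219, 0.0]
wrist_force: [0.0, 0.8, -0.4]
finger_gap: 0.0883
gripper_force: 0.0
```

Call:
send_rows:
  steps: [0,0,0,0,0,1,0,0,0,0,0,1,0,0,0,0,0,1,0,0,0,0,0,1,0,0,0,0,0,1,0,0,0,0,0,1]

```text
clock: 3.95
eef_pos: [0.4111, -0.2462, 0.2788]
tcp_rot: [-0.0, 0.985, -0.171, -0.0]
wrist_force: [0.7, 0.3, 0.4]
finger_gap: 0.0887
gripper_force: 0.0
```

Run:
```python
from h import *
G=np.array([.4553,-.2945,.104]);K=knobR(np.radians(19.6),np.radians(100.2))
Rt=K*R.from_euler('x',180*1,degrees=True)   # z=-n, y=-knob y
n=K.apply([0,0,1])
print(get_state()["q"].round(2),get_state()["clock"],tcp()[0])
steps(G+n*.091,Rt)
```

```text
[-0.79 -0.07  1.79  0.    1.42  1.13] 3.95 [ 0.4110507  -0.24624365  0.2788118 ]
shift mm [25.9 56.7 93.7] norm [0.0324 0.0709 0.1171] turn deg [26.5  9.8 59.8] norm [0.5896 0.2182 1.3285]
```

Call:
send_rows:
  steps: [0.02,0.05,0.05,0.442,0.164,0.996,0.02,0.05,0.05,0.442,0.164,0.996,0.02,0.05,0.05,0.442,0.164,0.996,0.02,0.05,0.05,0.442,0.164,0.996,0.02,0.05,0.05,0.442,0.164,0.996,0.02,0.05,0.05,0.442,0.164,0.996,0.02,0.05,0.05,0.442,0.164,0.996,0.02,0.05,0.05,0.442,0.164,0.996]

```text
clock: 4.75
eef_pos: [0.4128, -0.2899, 0.239]
tcp_rot: [-0.155, 0.832, -0.526, 0.09]
wrist_force: [0.5, 0.2, -0.2]
finger_gap: 0.0884
gripper_force: 0.0
```

Run:
```python
from h import *
G=np.array([.4553,-.2945,.104]);K=knobR(np.radians(19.6),np.radians(100.2))
Rt=K*R.from_euler('x',180*1,degrees=True)
n=K.apply([0,0,1])
print(get_state()["q"].round(2),get_state()["clock"],tcp()[0])
steps(G+n*.091,Rt)
save("w1.png",snapshot("wrist"));cal=calibration("wrist")
for d in tip_of("wrist","knob_grip"): print(d["conf"],w(cal,d["at"]))
print(px(cal,G+n*.007))
for s in (-.034,.034): print(px(cal,G+n*.007+K.apply([s,0,0])))
```

```text
[-1.08 -0.05  1.9   0.37  1.31  1.52] 4.75 [ 0.41280476 -0.28990648  0.2389505 ]
shift mm [18.9 23.3 48.5] norm [0.0236 0.0291 0.0607] turn deg [ 6.7  2.5 15.3] norm [0.1489 0.0562 0.3409]
0.79 [ 0.45663844 -0.29709938  0.10247783]
[350. 190.]
[336. 238.]
[366. 139.]
```

View pics/w1.png

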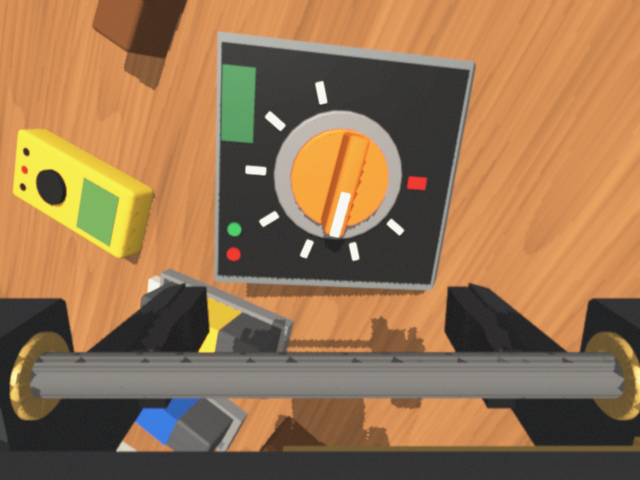

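The wrist view shows the black console's knob at (338,178). The bar runs (337,236)→(357,137) with the white stripe at (341,214), close to the prediction. Next I refine the angle from the stripe pixels.

Run:
```python
from h import *
im=cv2.imread("pics/w1.png").astype(int);cal=calibration("wrist")
m=np.zeros((480,640),bool);m[186:240,325:358]=(im.min(2)>190)[186:240,325:358]
ys,xs=np.nonzero(m)
G=np.array([.4555,-.2955,.104]);K0=knobR(np.radians(19.6),0);n=K0.apply([0,0,1])
P=np.array([K0.inv().apply(onplane(cal,p,G+n*.007,n)-G) for p in zip(xs,ys)])[:,:2]
print(len(P),P.mean(0),cv2.minAreaRect((P*1e3).astype(np.float32)))
vx=cv2.fitLine(P.astype(np.float32),cv2.DIST_L2,0,0,0).ravel();print(vx, "q",np.degrees(np.arctan2(-vx[1],vx[0])))
q=np.arctan2(-vx[1],vx[0]); Kq=R.from_euler('z',q).apply(np.r_[P.mean(0),0]);print("stripe mean in knob frame",Kq)
for a,b in [((220,36),(474,66)),((434,288),(218,278))]:
    pa,pb=[K0.inv().apply(onplane(cal,p,G-n*.037,n)-G)*1e3 for p in(a,b)];print(pa.round(1),pb.round(1))
```

```text
422 [0.00582888 0.01746894] ((5.838030815124512, 17.633771896362305), (30.43218994140625, 6.340028285980225), 80.39035034179688)
[0.16437207 0.9863984  0.00582888 0.01746893] q -80.53924
stripe mean in knob frame [ 0.01818943 -0.00287819  0.        ]
[ 90.4 -87.1 -37. ] [-87.1 -86.4 -37. ]
[-87.9  87.4 -37. ] [ 89.1  86.2 -37. ]
```

Run:
```python
from h import *
G=np.array([.457,-.295,.1047]);K=knobR(np.radians(19.6),np.radians(99.6))
Rt=K*R.from_euler('x',180*1,degrees=True)
n=K.apply([0,0,1])
steps(G+n*.06,Rt)
```

```text
shift mm [21.6 18.8 79.1] norm [0.027  0.0235 0.0988] turn deg [ 6.7  2.6 14.8] norm [0.1483 0.0569 0.328 ]
```

Hover, then descend 76 mm along the tool axis.

Call:
send_rows:
  steps: [0.027,0.0235,0.099,0.148,0.057,0.328,0.027,0.0235,0.099,0.148,0.057,0.328,0.027,0.0235,0.099,0.148,0.057,0.328,0.027,0.0235,0.099,0.148,0.057,0.328,0.027,0.0235,0.099,0.148,0.057,0.328]

```text
clock: 5.35
eef_pos: [0.4319, -0.3053, 0.1599]
tcp_rot: [-0.201, 0.745, -0.625, 0.119]
wrist_force: [0.2, 0.6, -0.2]
finger_gap: 0.088
gripper_force: 0.0
```

Run:
```python
from h import *
G=np.array([.457,-.295,.1047]);K=knobR(np.radians(19.6),np.radians(99.6))
Rt=K*R.from_euler('x',180*1,degrees=True)
n=K.apply([0,0,1])
steps(G-n*.016,Rt)
im=snapshot("wrist");cal=calibration("wrist")
save("w2.png",im);print(get_state()["q"].round(2))
for d in tip_of("wrist","knob_grip"): print(d["conf"],w(cal,d["at"]))
```

```text
shift mm [-1.3  1.2 77.5] norm [-0.0016  0.0015  0.0969] turn deg [-0.  -0.1  0.1] norm [-0.0006 -0.003   0.0024]
[-1.13  0.07  1.98  0.53  1.1   1.59]
0.93 [ 0.45715959 -0.29475586  0.10194923]
```

View pics/w2.png

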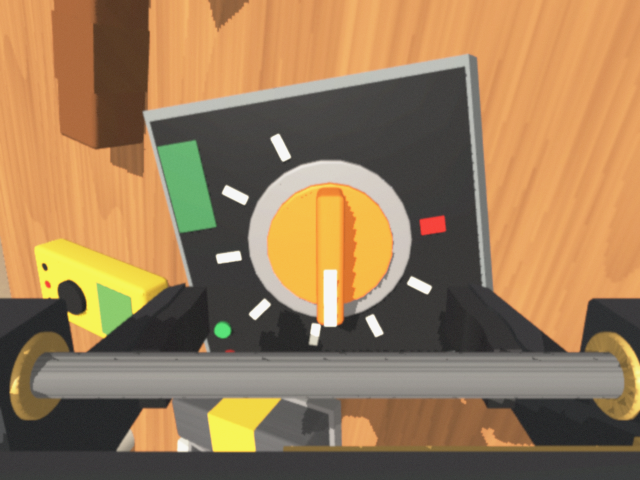

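The bar is vertical in view at column 329, centred between the fingers. Descend and grip.

Call:
send_rows:
  steps: [-0.001,0.001,0.05,0,0,0,-0.001,0.001,0.08,0,0,0,-0.001,0.001,0.096,0,0,0,-0.001,0.001,0.096,0,0,0]

```text
clock: 5.85
eef_pos: [0.4633, -0.2912, 0.0885]
tcp_rot: [-0.202, 0.744, -0.626, 0.117]
wrist_force: [-0.0, 0.6, 0.0]
finger_gap: 0.0883
gripper_force: 0.0
```

Call:
send_rows:
  steps: [0,0,0,0,0,0,0,0,0,0,0,0,0,0,0,0,0,0,0,0,0,0,0,0,0,0,0,0,0,0,0,0,0,0,0,0,0,0,0,0,0,0,0,0,0,0,0,0]
  fingers: 1

```text
clock: 6.65
eef_pos: [0.463, -0.292, 0.0889]
tcp_rot: [-0.202, 0.744, -0.626, 0.118]
wrist_force: [-0.8, -0.3, -0.3]
finger_gap: 0.026
gripper_force: 0.0
```

Call:
send_rows:
  steps: [0,0,0,0,0,0,0,0,0,0,0,0,0,0,0,0,0,0,0,0,0,0,0,0,0,0,0,0,0,0]

```text
clock: 7.15
eef_pos: [0.4636, -0.2919, 0.0893]
tcp_rot: [-0.202, 0.744, -0.626, 0.118]
wrist_force: [5.6, 1.4, 1.0]
finger_gap: 0.0135
gripper_force: 30.0
```

Call:
send_rows:
  steps: [0,0,0,0,0,-0.15,0,0,0,0,0,-0.3,0,0,0,0,0,-0.45,0,0,0,0,0,-0.6,0,0,0,0,0,-0.75,0,0,0,0,0,-0.9,0,0,0,0,0,-1,0,0,0,0,0,-1]

```text
clock: 7.95
eef_pos: [0.463, -0.2923, 0.0889]
tcp_rot: [-0.141, 0.927, -0.294, 0.186]
wrist_force: [2.1, -0.7, -0.9]
finger_gap: 0.014
gripper_force: 30.0
```

Call:
send_rows:
  steps: [0,0,0,0,0,-0.15,0,0,0,0,0,-0.3,0,0,0,0,0,-0.45,0,0,0,0,0,-0.6,0,0,0,0,0,-0.75,0,0,0,0,0,-0.9,0,0,0,0,0,-1,0,0,0,0,0,-1]

```text
clock: 8.75
eef_pos: [0.4629, -0.2932, 0.0888]
tcp_rot: [-0.058, 0.969, 0.082, 0.226]
wrist_force: [2.9, -4.9, -5.3]
finger_gap: 0.0135
gripper_force: 30.0
```

Run:
```python
from h import *
K=knobR(np.radians(19.6),0);s=get_state();print(s["ft_torque"],s["wrist_force"],s["finger_gap"],s["q"])
p,r=tcp();print((K.inv()*r).as_matrix().round(3), p)
```

```text
[-1.00434238  0.29643501 -0.37547395] [ 2.8777902  -4.85030358 -5.3358199 ] 0.013537560574251584 [-1.05209544  0.21995375  1.98760983  0.58888995  0.93202251 -0.00810956]
[[ 0.985 -0.171 -0.001]
 [-0.171 -0.985 -0.003]
 [-0.     0.003 -1.   ]] [ 0.46292688 -0.29317558  0.08876998]
```

Call:
send_rows:
  steps: [0,0,0,0,0,-0.08,0,0,0,0,0,-0.16,0,0,0,0,0,-0.2,0,0,0,0,0,-0.23,0,0,0,0,0,-0.26,0,0,0,0,0,-0.28,0,0,0,0,0,-0.28]

```text
clock: 9.45
eef_pos: [0.4629, -0.2934, 0.0888]
tcp_rot: [-0.033, 0.954, 0.186, 0.231]
wrist_force: [2.3, -5.6, -6.2]
finger_gap: 0.014
gripper_force: 30.0
```

Run:
```python
from h import *
K=knobR(np.radians(19.6),0);s=get_state();n=K.apply([0,0,1]);print(s["ft_torque"],n@s["ft_torque"],s["wrist_force"],s["finger_gap"])
p,r=tcp();m=(K.inv()*r).as_matrix();print(np.degrees(np.arctan2(m[1,0],m[0,0])))
```

```text
[-0.74571917  0.45125144 -0.99091291] -0.6326987706657372 [ 2.28947102 -5.60375426 -6.15182035] 0.013965567490178145
2.534770225858169
```

Reaction torque is about 0.63 N·m against 0.06 friction, with the tool at the expected angle, so the knob is at the end stop. Release and back off.

Call:
send_rows:
  steps: [0,0,0,0,0,0,0,0,0,0,0,0,0,0,0,0,0,0,0,0,0,0,0,0,0,0,0,0,0,0,0,0,0,0,0,0]
  fingers: 0.45

```text
clock: 10.05
eef_pos: [0.463, -0.2919, 0.089]
tcp_rot: [-0.034, 0.954, 0.189, 0.231]
wrist_force: [0.9, 0.8, -0.0]
finger_gap: 0.0481
gripper_force: 0.0
```

Call:
send_rows:
  steps: [0,0,-0.03,0,0,0,0,0,-0.08,0,0,0,0,0,-0.14,0,0,0,0,0,-0.18,0,0,0,0,0,-0.2,0,0,0,0,0,-0.2,0,0,0]
  fingers: 0

```text
clock: 10.65
eef_pos: [0.3945, -0.3181, 0.234]
tcp_rot: [-0.031, 0.954, 0.189, 0.232]
wrist_force: [1.0, -0.6, 0.3]
finger_gap: 0.088
gripper_force: 0.0
```

Run:
```python
from h import *
save("w3.png",snapshot("wrist"))
print(get_state()["q"].round(2),get_state()["finger_gap"],get_state()["clock"])
cal=calibration("wrist")
for d in tip_of("wrist","pack_a_center")+tip_of("wrist","knob_grip"):print(d["conf"],w(cal,d["at"]))
y=np.radians(11.9)
for sgn in (1,-1):
    Rt=R.from_euler('z',y)*R.from_euler('x',180,degrees=True)*R.from_euler('z',0 if sgn>0 else np.pi)
    steps(np.array([.541,-.062,.20]),Rt)
```

```text
[-1.21 -0.07  1.96  0.49  1.28 -0.18] 0.08810558444346066 10.7
0.94 [ 0.71326916 -0.36347807  0.02686538]
0.58 [ 0.53873448 -0.06499442  0.02710023]
0.69 [ 0.45566103 -0.29391314  0.10016375]
shift mm [ 193.9 -180.4  128.6] norm [ 0.2424 -0.2255  0.1608] turn deg [ -1.2 -27.   10.3] norm [-0.0272 -0.6006  0.229 ]
shift mm [ 193.9 -180.4  128.6] norm [ 0.2424 -0.2255  0.1608] turn deg [  39.8   -1.8 -165.1] norm [ 0.884  -0.04   -3.6679]
```

View pics/w3.png

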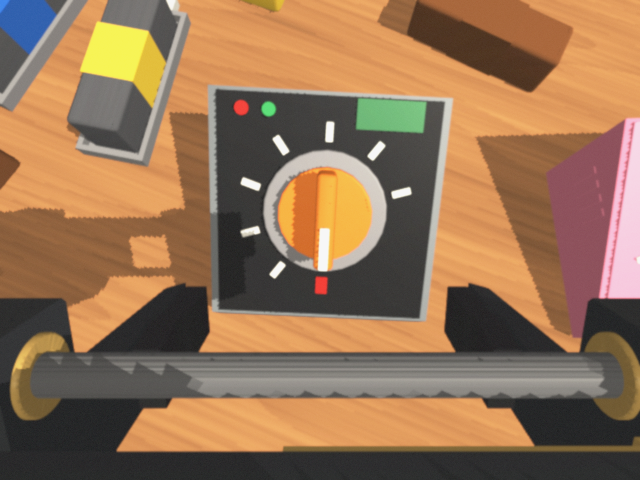

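The white pointer at (323,250) is aligned with the red mark at (321,285), so the knob is off. Now move above the yellow-banded pack.

Call:
send_rows:
  steps: [0.242,-0.225,0.161,-0.027,-0.6,0.229,0.242,-0.225,0.161,-0.027,-0.6,0.229,0.242,-0.225,0.161,-0.027,-0.6,0.229,0.242,-0.225,0.161,-0.027,-0.6,0.229,0.242,-0.225,0.161,-0.027,-0.6,0.229,0.242,-0.225,0.161,-0.027,-0.6,0.229,0.242,-0.225,0.161,-0.027,-0.6,0.229,0.242,-0.225,0.161,-0.027,-0.6,0.229,0.242,-0.225,0.161,-0.027,-0.6,0.229]

```text
clock: 11.7
eef_pos: [0.5404, -0.0614, 0.1985]
tcp_rot: [-0.0, 0.994, 0.105, -0.001]
wrist_force: [-0.8, -0.5, -0.1]
finger_gap: 0.088
gripper_force: 0.0
```

Run:
```python
from h import *
save("w4.png",snapshot("wrist"));cal=calibration("wrist")
print(get_state()["q"].round(2),tcp()[0])
for d in tip_of("wrist","pack_a_center"):print(d["conf"],w(cal,d["at"]))
for d in silhouettes("wrist","pack_a_center"):
    ys,xs=np.nonzero(d["mask"]);P=np.array([onz(cal,p,.057)[:2] for p in zip(xs,ys)],np.float32);print(d["conf"],xs.mean(),ys.mean(),cv2.minAreaRect(P))
for q in ("tray",):
    for d in tip_of("wrist",q):print(q,d["conf"],w(cal,d["at"]))
```

```text
[-0.33  0.15  1.72 -0.    1.27  1.03] [ 0.5402871  -0.06266033  0.19894513]
0.97 [ 0.54101014 -0.06413476  0.03167921]
0.69 [0.36085695 0.03046167 0.02784215]
0.87 329.5298496462264 212.24108195754718 ((0.5432746410369873, -0.06300243735313416), (0.14405271410942078, 0.046556636691093445), 11.068730354309082)
0.77 171.65904544155472 409.90740211489 ((0.38463056087493896, 0.018210746347904205), (0.043861761689186096, 0.14607515931129456), 69.0732650756836)
```

View pics/w4.png

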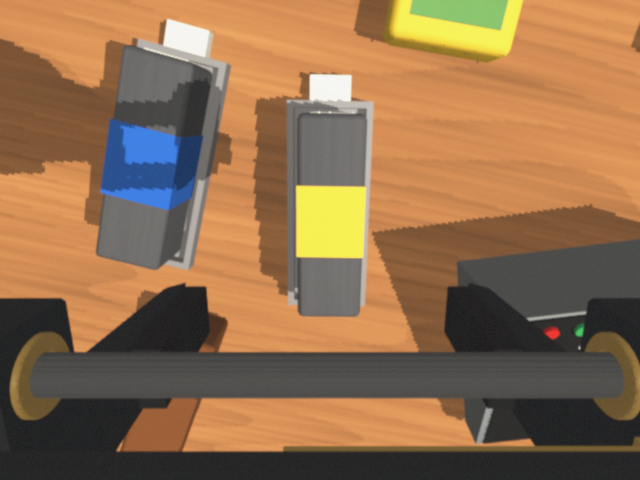

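The wrist view shows the yellow-banded pack centred between the fingers (band at 330,222). The blue pack is at (150,165), with ample finger clearance, so descend to z≈0.020.

Call:
send_rows:
  steps: [0.002,0,0.06,0,0,0.015,0.002,0,0.12,0,0,0.015,0.002,0,0.17,0,0,0.015,0.002,0,0.205,0,0,0.015,0.002,0,0.224,0,0,0.015,0.002,0,0.224,0,0,0.015]

```text
clock: 12.5
eef_pos: [0.5411, -0.0636, 0.0196]
tcp_rot: [-0.0, 0.995, 0.097, -0.001]
wrist_force: [-0.3, -0.6, -0.4]
finger_gap: 0.088
gripper_force: 0.0
```

Call:
send_rows:
  steps: [0,0,0,0,0,0,0,0,0,0,0,0,0,0,0,0,0,0,0,0,0,0,0,0,0,0,0,0,0,0,0,0,0,0,0,0,0,0,0,0,0,0,0,0,0,0,0,0]
  fingers: 1

```text
clock: 13.3
eef_pos: [0.5431, -0.0631, 0.0218]
tcp_rot: [0.001, 0.995, 0.098, 0.001]
wrist_force: [-1.7, 0.6, 5.4]
finger_gap: 0.0458
gripper_force: 30.0
```

Call:
send_rows:
  steps: [0,0,-0.02,0,0,0,0,0,-0.06,0,0,0,0,0,-0.11,0,0,0,0,0,-0.16,0,0,0,0,0,-0.18,0,0,0,0,0,-0.18,0,0,0]

```text
clock: 13.9
eef_pos: [0.5436, -0.0633, 0.1671]
tcp_rot: [0.001, 0.995, 0.098, 0.002]
wrist_force: [-0.0, -0.4, -6.9]
finger_gap: 0.0459
gripper_force: 30.0
```

Run:
```python
from h import *
snapshot("side");snapshot("top");snapshot("wrist")
for c in("side","top"):
    cal=calibration(c)
    for d in tip_of(c,"tray"):print(c,d["conf"],w(cal,d["at"]))
    for d in silhouettes(c,"tray")[:1]:
        ys,xs=np.nonzero(d["mask"]);P=np.array([onz(cal,p,.012)[:2] for p in zip(xs,ys)],np.float32);print(d["conf"],cv2.minAreaRect(P))
cal=calibration("wrist")
for d in tip_of("wrist","pack_a_center"):print(d["conf"],w(cal,d["at"]))
p,r=tcp();print(p)
steps(np.array([.514,.285,p[2]]),R.from_euler('z',5.8,degrees=True)*R.from_euler('x',180,degrees=True))
```

```text
0.89 ((0.502813458442688, 0.27653777599334717), (0.20541924238204956, 0.16199862957000732), 5.963833808898926)
top 0.94 [0.51646572 0.28731885 0.00150294]
0.96 ((0.51481693983078, 0.28649675846099854), (0.2276858538389206, 0.14611484110355377), 5.900473117828369)
0.75 [ 0.54022037 -0.06062513  0.16693458]
[ 0.5418342  -0.06272997  0.16384369]
shift mm [ 4.030e+01 -3.465e+02 -1.000e-01] norm [ 5.040e-02 -4.331e-01 -1.000e-04] turn deg [0.  0.1 5.4] norm [0.0002 0.0019 0.1203]
```

Pack held (6.9 N, gap 46 mm). Carry it over the tray.

Call:
send_rows:
  steps: [0.003,-0.02,0,0,0,0.01,0.01,-0.06,0,0,0,0.02,0.015,-0.11,0,0,0,0.04,0.02,-0.16,0,0,0,0.06,0.025,-0.21,0,0,0,0.08,0.03,-0.26,0,0,0,0.09,0.036,-0.31,0,0,0,0.1,0.042,-0.36,0,0,0,0.12,0.047,-0.4,0,0,0,0.12,0.05,-0.425,0,0,0,0.12,0.05,-0.433,0,0,0,0.12,0.05,-0.433,0,0,0,0.12]

```text
clock: 15.5
eef_pos: [0.5139, 0.2851, 0.1642]
tcp_rot: [0.001, 0.999, 0.052, -0.0]
wrist_force: [0.6, -1.0, -8.2]
finger_gap: 0.0457
gripper_force: 30.0
```

Run:
```python
from h import *
save("w5.png",snapshot("wrist"));cal=calibration("wrist")
p,r=tcp();print(p,r.as_matrix().round(3)[:,0])
for d in tip_of("wrist","pack_a_center")[:1]+tip_of("wrist","tray")[:1]:print(d["conf"],w(cal,d["at"]))
steps(np.array([.5145,.286,.030]),R.from_euler('z',5.9,degrees=True)*R.from_euler('x',180,degrees=True))
```

```text
[0.5141628  0.28420378 0.1642591 ] [ 0.995  0.102 -0.   ]
0.77 [0.51048111 0.28288943 0.17141626]
shift mm [ 1.000e-01 -2.800e+00  1.346e+02] norm [ 1.000e-04 -3.500e-03  1.682e-01] turn deg [ 0.1 -0.  -0.1] norm [ 0.0025 -0.0005 -0.0031]
```

View pics/w5.png

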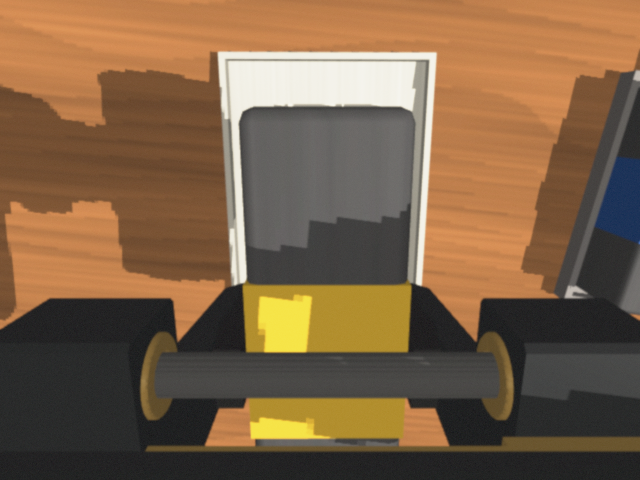

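The pack is level, with its axis along the tray and centred in it (columns 242–412 inside 225–432). Lower it.

Call:
send_rows:
  steps: [0,-0.002,0.02,0,0,0,0,-0.002,0.06,0,0,0,0,-0.002,0.1,0,0,0,0,-0.002,0.135,0,0,0,0,-0.002,0.158,0,0,0,0,-0.002,0.168,0,0,0,0,-0.002,0.168,0,0,0]

```text
clock: 16.35
eef_pos: [0.5134, 0.2851, 0.0286]
tcp_rot: [0.001, 0.999, 0.05, -0.001]
wrist_force: [0.4, -0.2, -7.5]
finger_gap: 0.0455
gripper_force: 30.0
```

Call:
send_rows:
  steps: [0,0,0.002,0,0,0,0,0,0.004,0,0,0,0,0,0.006,0,0,0,0,0,0.008,0,0,0,0,0,0.0085,0,0,0,0,0,0.0085,0,0,0]

```text
clock: 16.95
eef_pos: [0.5144, 0.2861, 0.0238]
tcp_rot: [0.001, 0.999, 0.051, 0.001]
wrist_force: [0.3, 0.2, -7.6]
finger_gap: 0.0459
gripper_force: 30.0
```

Not in contact yet (−7.6 N). Go down in 0.8 mm steps.

Call:
send_rows:
  steps: [0,0,0.001,0,0,0,0,0,0.002,0,0,0,0,0,0.002,0,0,0]

```text
clock: 17.25
eef_pos: [0.5143, 0.286, 0.0219]
tcp_rot: [0.001, 0.999, 0.051, 0.0]
wrist_force: [-0.4, -0.6, -7.2]
finger_gap: 0.0459
gripper_force: 30.0
```

Call:
send_rows:
  steps: [0,0,0.001,0,0,0,0,0,0.0015,0,0,0,0,0,0.0015,0,0,0]

```text
clock: 17.55
eef_pos: [0.5145, 0.286, 0.0209]
tcp_rot: [0.001, 0.999, 0.051, 0.0]
wrist_force: [0.7, 0.4, -7.0]
finger_gap: 0.0457
gripper_force: 30.0
```

Call:
send_rows:
  steps: [0,0,0.001,0,0,0,0,0,0.0015,0,0,0,0,0,0.0015,0,0,0]

```text
clock: 17.85
eef_pos: [0.5145, 0.286, 0.0208]
tcp_rot: [0.001, 0.999, 0.051, 0.0]
wrist_force: [-5.2, -2.4, 4.3]
finger_gap: 0.0456
gripper_force: 30.0
```

Contact: the force went from −7 to +4 N. Release partly, then retreat straight up.

Call:
send_rows:
  steps: [0,0,0,0,0,0,0,0,0,0,0,0,0,0,0,0,0,0,0,0,0,0,0,0]
  fingers: 0.25

```text
clock: 18.25
eef_pos: [0.5149, 0.2861, 0.0199]
tcp_rot: [0.001, 0.999, 0.051, 0.001]
wrist_force: [-0.3, -1.1, 0.5]
finger_gap: 0.0661
gripper_force: 0.0
```

Call:
send_rows:
  steps: [0,0,-0.02,0,0,0,0,0,-0.06,0,0,0,0,0,-0.11,0,0,0,0,0,-0.16,0,0,0,0,0,-0.2,0,0,0,0,0,-0.22,0,0,0,0,0,-0.22,0,0,0,0,0,-0.22,0,0,0]

```text
clock: 19.05
eef_pos: [0.5142, 0.2862, 0.196]
tcp_rot: [0.001, 0.999, 0.051, 0.001]
wrist_force: [0.2, -0.2, -0.4]
finger_gap: 0.0662
gripper_force: 0.0
```

Run:
```python
from h import *
im=snapshot("wrist");im2=snapshot("side");s=get_state();print(s["clock"],s["finger_gap"],s["wrist_force"])
cal=calibration("wrist")
for d in tip_of("wrist","pack_a_center")[:2]:print(d["conf"],w(cal,d["at"]))
save("end.png",np.hstack([cv2.resize(im,(400,300)),cv2.resize(im2[150:390,180:500],(400,300))]))
```

```text
19.15 0.06605039369029858 [ 0.0147104   0.02540272 -0.13238367]
0.93 [0.51280325 0.28299465 0.02535843]
0.54 [0.5508358  0.07195703 0.029344  ]
```

View pics/end.png

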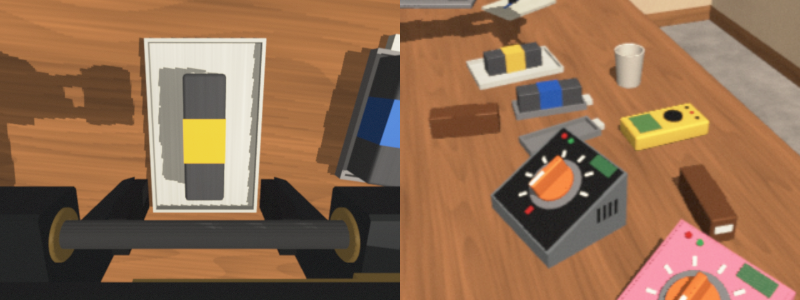

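The yellow-banded pack lies flat in the tray (205,137 on the left). On the right, its old cradle is empty, the knob pointer is at the red mark, and the blue pack, cup and meter haven't moved.

```bash
python3 -c "from rig import *;print(job_done())"
```

```text
the job is handed in; nothing more can be done
None
```

I turned the orange knob fully off first, then laid the yellow-banded pack flat in the cooling tray, left everything else in place, and handed the job in at about 19 s; no verdict was returned.

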